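Discharge, then touch-test the blue switch

ROBOT

A 6-joint arm with a two-finger parallel gripper is mounted at the origin on the work surface. World frame = base frame: x ahead of the robot, y to its left, z up, the work surface at z = 0. Lengths are in mm, angles in rad, forces in N, time in s.
With the tool pointing down it reaches from about 375 to 900 mm from the base axis. Payload 3.1 kg.
Tool frame: the origin (TCP) lies between the finger pads, 19 mm behind the fingertips; this is the grasp point; z points along the fingers, y is the line along which they close (so a half turn about z gives the same grasp; the last joint's range is limited). The gripper opens to 87 mm and grips with 3 to 60 N. Pads are 19 mm wide; open, the fingers measure 117 mm over their backs; the gripper's body (75 mm by 190 mm) begins 51 mm behind the grasp point.
Start: joints at [-1.494, 0.527, 1.433, -0, 1.181, -0.178], TCP at [157.557, -604.791, 241.248] pointing down, gripper open.
Joint ranges: [-3.08, 3.08], [-0.75, 2.2], [0.22, 2.44], [-1.43, 4.57], [0, 2.65], [-2.85, 2.85]. Speed limits (rad/s): [2.79, 2.79, 3.14, 3.14, 3.14, 3.14].

INTERFACE

Orientations are given as a 3x3 rotation matrix whose columns are the frame's x, y, z axes.
In Python, from bench import * gives the robot as it stands. The module is installed in compiled form; this text tells all that it offers.
- The arm moves only by the tool send_rows, never from a script. Its argument "steps" is text: rows parted by semicolons, each of 7 numbers parted by spaces: the shift along the world's x, y, z in mm, then the turn, a rotation vector about the world's x, y, z in rad, then the opening, from 0 (shut) to 1 (fully open). In form: x y z wx wy wz claw; .... A call has 1 to 20 rows; each row shifts and turns the commanded pose from where the row before left it; what a row does not reach is not made up. A row lasts 1/8 s, in which the tool goes at most 62.5 mm and 10.7 degrees, less where a joint would pass 70% of its speed; a pose out of reach is approached as far as the arm can. A call with a gripper value outside its range is refused whole. The fingers move at their own pace and stop on an object; the grip force is fixed at half the most. Time passes only in rows, so rows that do not move let the fingers close. It gives the time, the measured TCP pose, the force, the opening and the grip force at its end, in the units of the state.
- read_state(): the state, without advancing time (a new reading comes with each control period).
- capture(name): name is "scene" or "top"; returns the picture (420x560x3 uint8, blue, green, red); there is no depth.
- camera_params(name): a dict with "fx", "fy", "cx", "cy" (pixels), "R" (3x3) and "t" (3): a world point X has camera coordinates R X + t. Camera axes: x right, y down, z forward; pixel columns grow to the right and rows downward; lengths in mm; the calibration is good to about 2 mm. A picture is of the moment at which its call begins. camera_params takes no time and is no camera call.
- close_job(): hands the job in; it is judged then, once.
The state is a dict: "clock": time; "qpos": joint angles; "qvel": joint speeds; "joint_torque": joint torques, N m; "tool_pos": TCP position; "orientation": TCP orientation; "force": force on the tool from outside, world axes, zero at the start; "ft_torque": the same for the moment, N m; "width": opening from 0.0 (shut) to 1.0 (fully open); "gripper_force": force on a finger pad.
Only numpy, scipy, OpenCV 4.12 (cv2) and the standard library are available. Lean on these libraries where they do the work, as an engineer would, in place of code of your own. Each camera call takes 0.05 s, during which the arm holds its last target. There are 200 camera calls.

TASK

Test the push switch with the translucent blue cap: with the fingertips, first lightly touch the brass earth button on the zinc-plated bracket to discharge the hand, then lightly press the top of the blue cap, each just far enough that it gives a little, for a moment. Then withdraw, raising the hand at least 20 cm above the bench. Do not lift, grip or shift anything, and do not touch the amber and green switches or any other part.

Things in the scene. Friction and masses are not known exactly. Their poses are not given: they have to be found in the camera images.
- blue_switch: A push switch under test: black square base 62 x 62 mm, 26 mm high, about 0.35 kg, standing loose on the bench, with a translucent blue square cap 46 x 46 mm rising from it to 50 mm above the bench. Origin: centre of the underside, z up.
- blue_touch (a point): Centre of the top of the translucent blue cap, marked with a white dot 16 mm across; 50 mm above the bench when not pressed.
- blue_cap (a joint): Travel of the blue cap, m: 0 up (at rest), grows as it is pressed straight down, up to its stop at 0.010; a spring pushes it back, about 0.4 N to start it and 0.6 N per mm.
- amber_switch: A push switch under test: black square base 62 x 62 mm, 26 mm high, about 0.35 kg, standing loose on the bench, with a translucent amber square cap 46 x 46 mm rising from it to 50 mm above the bench. Origin: centre of the underside, z up.
- amber_touch (a point): Centre of the top of the translucent amber cap, marked with a white dot 16 mm across; 50 mm above the bench when not pressed.
- amber_cap (a joint): Travel of the amber cap, m: 0 up (at rest), grows as it is pressed straight down, up to its stop at 0.010; a spring pushes it back, about 0.4 N to start it and 0.6 N per mm.
- green_switch: A push switch under test: black square base 62 x 62 mm, 26 mm high, about 0.35 kg, standing loose on the bench, with a translucent green square cap 46 x 46 mm rising from it to 50 mm above the bench. Origin: centre of the underside, z up.
- green_touch (a point): Centre of the top of the translucent green cap, marked with a white dot 16 mm across; 50 mm above the bench when not pressed.
- green_cap (a joint): Travel of the green cap, m: 0 up (at rest), grows as it is pressed straight down, up to its stop at 0.010; a spring pushes it back, about 0.4 N to start it and 0.6 N per mm.
- bracket: Zinc-plated steel bracket, a bridge of bent plate on a foot 70 mm (its x) x 50 mm (its y), its flat top 44 mm above the bench, about 0.4 kg, standing loose; a round brass earth button rises from the middle of its top. Origin: centre of the underside, z up.
- earth_touch (a point): Centre of the top of the brass earth button, a disc 32 mm across, 58 mm above the bench when not pressed.
- earth_button (a joint): Travel of the brass earth button, m: 0 up (at rest), grows as it is pressed straight down, up to its stop at 0.010; a spring pushes it back, about 0.4 N to start it and 0.6 N per mm.
- canister: Screw-top aluminium canister of fuses, 56 mm across, 67 mm high, loose. Origin: centre of the underside.
- ferrite: Squat black ferrite ring core, 44 mm across, 18 mm high, loose. Origin: centre of the underside.
- carrier: White plastic jumper strip carrier, an open tray 28 mm (x) x 90 mm (y), 14 mm high, loose. Origin: centre of the underside.
- terminal: Grey plastic terminal block with brass screws, 24 mm (x) x 50 mm (y), 24 mm high, loose. Origin: centre of the underside.
- screwdriver: Screwdriver lying at the right-hand side of the bench, outside the work area, loose.
There are look-alikes about, which are no part of the job. What is shaped like the bracket but red is not meant.

How it is judged:
By the outcome, as a careful person would: the job done as asked, in the order asked, and still so for the second after the job is handed in, with the robot touching nothing.
It also fails if it takes over 48 s, if anything falls off the work surface, if the arm or the gripper's body presses on something with over 40 N, if the wrist force passes 120 N, or if a joint passes its speed limit or range.

## Working session

There is one attempt and no reset: what is moved stays moved. The work goes in short steps, Python scripts to look and compute and a tool call to move; the robot and the scene stay as the last step left them, time stands still between calls to the robot, and variables do not carry over. Pictures are saved under pics/ and viewed, at most 10 in all, crops included, and the job is handed in when it is done.

Besides the shell and the picture viewer there is one more tool, called after ">>>" as name(argument=value, ...) on one line, values as JSON. send_rows: Moves the arm, as the interface text tells. Its arguments: {"type":"object","properties":{"steps":{"type":"string"}},"required":["steps"]}

```bash
mkdir -p pics; python3 - <<'E'
from bench import *
import cv2
for n in("scene","top"):
    cv2.imwrite(f"pics/{n}0.png",capture(n)); p=camera_params(n); print(n,p)
s=read_state();print(s["clock"],s["tool_pos"],s["orientation"],s["force"])
E
```

```text
scene {'fx': 414.92828112742, 'fy': 414.92828112742, 'cx': 283.61336146953613, 'cy': 207.58860924626126, 'R': array([[-0.88943552,  0.45705419, -0.00243421],
       [ 0.39720913,  0.77031925, -0.4988318 ],
       [-0.22611805, -0.44464561, -0.8666954 ]]), 't': array([ 514.31778815,  -78.44496113, 1077.42081017])}
top {'fx': 427.9942725038935, 'fy': 427.9942725038935, 'cx': 272.98786258864084, 'cy': 201.47376667370347, 'R': array([[-0.02155852, -0.99976201,  0.0033394 ],
       [-0.99756998,  0.02128967, -0.06633919],
       [ 0.06625231, -0.00476146, -0.99779154]]), 't': array([-102.89603499,  522.17163272, 1088.75837323])}
0.1 [ 157.4907865  -604.18746008  240.38657459] [[ 9.67726240e-01  2.52003769e-01 -1.59227756e-04]
 [ 2.52003604e-01 -9.67724389e-01  1.92093277e-03]
 [ 3.29993716e-04 -1.89906302e-03 -9.99998142e-01]] [-0.37431674  0.24595948  0.53251837]
```

View pics/scene0.png

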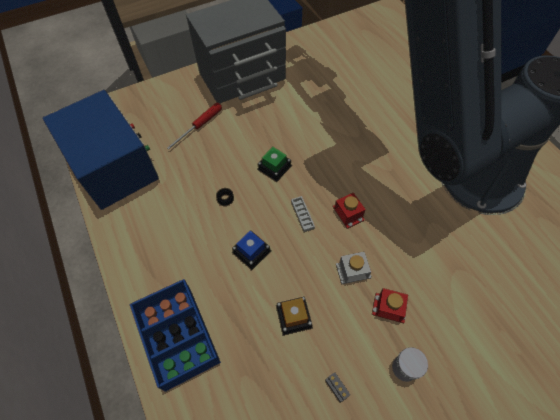

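View pics/top0.png

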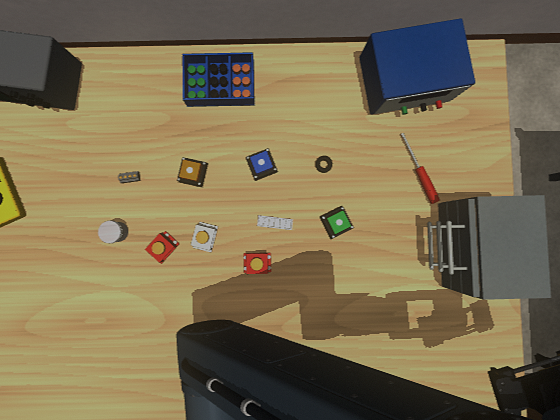

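The scene view shows the blue switch at (251,247), and the top view shows it at (262,163). There are three bridge-shaped brackets:
- **Grey zinc:** scene (355,265), top (203,237)
- **Red:** scene (349,207), top (257,263)
- **Red:** scene (391,303), top (161,247)

The grey one is zinc-plated and fits the description; the red ones are look-alikes. I'll measure and confirm in a crop.

```bash
cat > h.py <<'E'
from bench import *
import cv2, numpy as np
def ray(n,u,v):
    p=camera_params(n);R=p["R"];c=-R.T@p["t"]
    return c,R.T@np.array([(u-p["cx"])/p["fx"],(v-p["cy"])/p["fy"],1])
def plane(n,u,v,z):
    c,d=ray(n,u,v);return c+d*(z-c[2])/d[2]
def tri(a,b):
    A=np.zeros((3,3));y=np.zeros(3)
    for n,q in(("scene",a),("top",b)):
        c,d=ray(n,*q);d/=np.linalg.norm(d);M=np.eye(3)-np.outer(d,d);A+=M;y+=M@c
    return np.linalg.solve(A,y)
def blob(img,q,lo,hi,r=14):
    m=cv2.inRange(cv2.cvtColor(img,cv2.COLOR_BGR2HSV),lo,hi)
    w=np.zeros_like(m);cv2.circle(w,q,r,255,-1)
    n,l,s,c=cv2.connectedComponentsWithStats(m&w)
    k=1+np.argmax(s[1:,4]);return c[k],s[k]
E
python3 - <<'E'
from h import *
I={n:cv2.imread(f"pics/{n}0.png") for n in("scene","top")}
J=[("blue",dict(scene=(251,243),top=(262,162)),(0,0,130),(180,110,255),50,8),
("earth",dict(scene=(357,262),top=(203,237)),(8,90,60),(30,255,255),58,12)]
for nm,q,lo,hi,z,r in J:
    o={}
    for n in q:
        c,s=blob(I[n],q[n],lo,hi,r);o[n]=c;print(nm,n,c.round(1),s,plane(n,*c,z).round(1))
    print("tri",tri(o["scene"],o["top"]).round(1))
for nm,q,z in(("amber",(193,172),50),("canister",(113,231),67),("red1",(257,264),58),("red2",(158,248),58),("carrier",(275,222),10),("green",(339,222),50),("ferrite",(324,163),18)):
    print(nm,plane("top",*q,z).round())
# bracket corners approx via top view for yaw
c=[cv2.resize(I["scene"][180:330,300:430],None,fx=3,fy=3,interpolation=2),cv2.resize(I["top"][140:290,130:290],None,fx=2.5,fy=2.5,interpolation=2)]
c[1]=cv2.copyMakeBorder(c[1],0,75,0,0,cv2.BORDER_CONSTANT)
cv2.imwrite("pics/crop.png",np.hstack(c))
E
```

```text
blue scene [249.5 242. ] [247 240   6   5  26] [620.4 -85.4  50. ]
blue top [260.9 161.5] [258 159   7   6  35] [619.3 -85.6  50. ]
tri [619.9 -85.8  48.6]
earth scene [356.4 261.9] [350 255  14  14 157] [435.5  67.5  58. ]
earth top [201.9 236.7] [196 231  13  13 132] [433.4  63.8  58. ]
tri [433.1  65.2  50.6]
amber [596.  86.  50.]
canister [452. 280.  67.]
red1 [364. -71.  58.]
red2 [408. 173.  58.]
carrier [ 467. -118.   10.]
green [ 463. -278.   50.]
ferrite [ 617. -249.   18.]
```

View pics/crop.png

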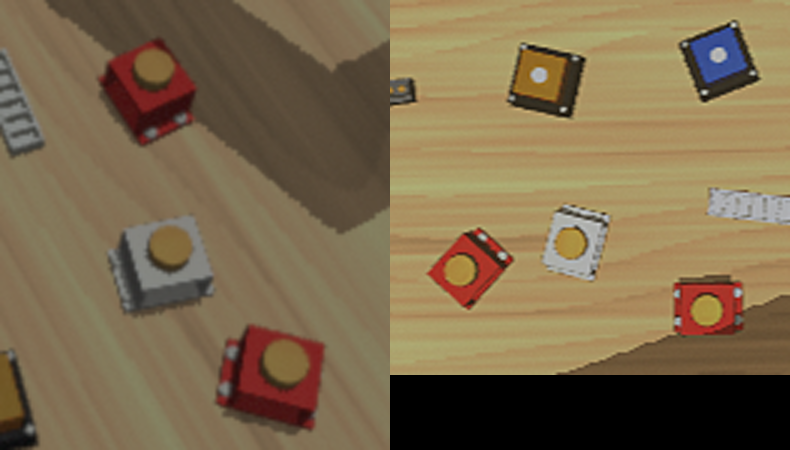

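The crop confirms it: the grey bridge plate with the brass disc, between the two red look-alikes, is the earth bracket. The blue switch carries a white dot. Earth is at about (434.5, 65.5) and blue at about (620, -85.5). I'll travel at z 240, clear of the cabinet, with the fingers shut.

>>> send_rows(steps="10.5 38.5 0 0 0 0 0;10.5 38.5 0 0 0 0 0;10.5 38.5 0 0 0 0 0;10.5 38.5 0 0 0 0 0;33 36 0 0 0 0 0;33 36 0 0 0 0 0;33 36 0 0 0 0 0;33 36 0 0 0 0 0;33 36 0 0 0 0 0;33 36 0 0 0 0 0;33 36 0 0 0 0 0;0.5 37.5 0 0 0 0 0;0.5 37.5 0 0 0 0 0;0.5 37.5 0 0 0 0 0;0.5 37.5 0 0 0 0 0;0.5 37.5 0 0 0 0 0;0.5 37.5 0 0 0 0 0;0.5 37.5 0 0 0 0 0;0 0 0 0 0 0 0;0 0 0 0 0 0 0")

```text
clock: 2.6
tool_pos: [434.0, 63.4, 241.1]
orientation: [[0.968, 0.253, -0.0], [0.253, -0.968, -0.0], [-0.0, 0.0, -1.0]]
force: [1.3, 0.7, -0.2]
width: 0.003
gripper_force: 0.0
```

>>> send_rows(steps="0 0.5 -28 0 0 0 0;0 0.5 -28 0 0 0 0;0.5 0.5 -28 0 0 0 0;0 0.5 -28 0 0 0 0;0 0 -25 0 0 0 0;0 0 0 0 0 0 0;0 0 0 0 0 0 0;0 0 0 0 0 0 0")

```text
clock: 3.6
tool_pos: [435.4, 65.3, 105.2]
orientation: [[0.968, 0.252, 0.002], [0.252, -0.968, -0.0], [0.002, 0.001, -1.0]]
force: [0.2, 0.2, 0.8]
width: 0.005
gripper_force: 0.0
```

```bash
python3 - <<'E'
from h import *
s=read_state();print(s["clock"],s["tool_pos"],s["force"])
a=capture("scene")[180:340,290:450]
cv2.imwrite("pics/hov.png",cv2.resize(a,None,fx=3.6,fy=3.6,interpolation=2))
E
```

```text
3.6 [435.37385343  65.33488619 105.21029246] [0.22825765 0.21461856 0.79725714]
```

View pics/hov.png

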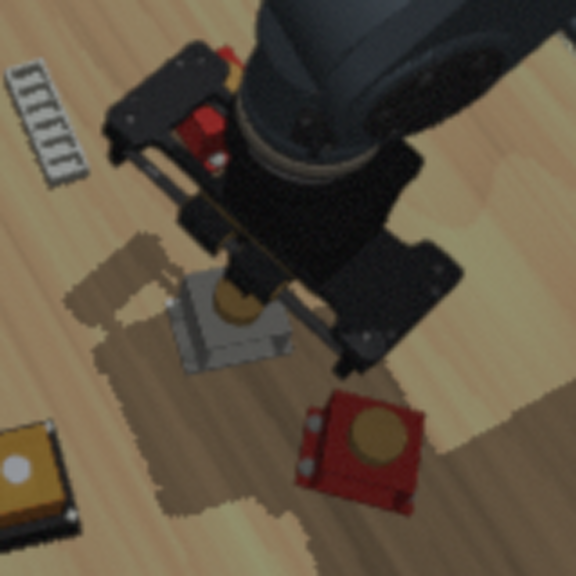

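The closed tips are right above the brass button, at about (240,295) in the crop, and clear of the red bracket. Next I'll descend gently.

>>> send_rows(steps="0 0 -12 0 0 0 0;0 0 -12 0 0 0 0;0 0 -2 0 0 0 0;0 0 -1 0 0 0 0;0 0 -1 0 0 0 0;0 0 0 0 0 0 0;0 0 0 0 0 0 0")

```text
clock: 4.53
tool_pos: [434.6, 65.7, 76.4]
orientation: [[0.968, 0.252, 0.0], [0.252, -0.968, -0.0], [0.0, 0.0, -1.0]]
force: [-1.0, 0.4, 0.6]
width: 0.005
gripper_force: 0.3
```

>>> send_rows(steps="0 0 -1 0 0 0 0;0 0 -1 0 0 0 0;0 0 -1 0 0 0 0;0 0 0 0 0 0 0;0 0 0 0 0 0 0")

```text
clock: 5.15
tool_pos: [434.7, 65.7, 73.3]
orientation: [[0.968, 0.252, 0.0], [0.252, -0.968, 0.0], [0.0, 0.0, -1.0]]
force: [0.1, 0.3, 2.0]
width: 0.006
gripper_force: 1.2
```

```bash
python3 - <<'E'
from h import *
f=[]
for i in range(6):
    a=capture("scene");s=read_state();f.append(np.r_[s["force"],s["tool_pos"]])
print(np.mean(f,0).round(2),np.std(f,0).round(2))
a=a[200:320,310:430]
cv2.imwrite("pics/press.png",cv2.resize(a,None,fx=4.5,fy=4.5,interpolation=2))
E
```

```text
[-8.0000e-02  3.4000e-01  2.5800e+00  4.3467e+02  6.5700e+01  7.3290e+01] [0.42 0.36 0.72 0.02 0.01 0.01]
```

View pics/press.png

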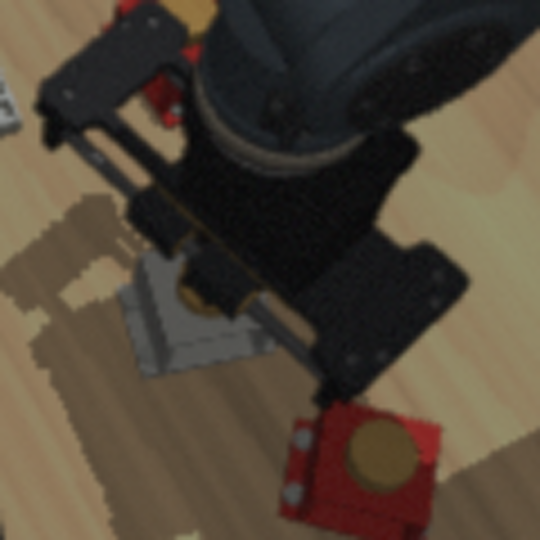

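The mean force is 2.6 N, which means the earth button has given about 3–4 mm. I'll rise straight up and move over the blue cap.

>>> send_rows(steps="0 0 -0 0 0 0 0;0 0 7 0 0 0 0;0 0 25 0 0 0 0;0 0 30 0 0 0 0;0 0 30 0 0 0 0;0 0 0 0 0 0 0;31 -25.2 0 0 0 0 0;31 -25.2 0 0 0 0 0;31 -25.2 0 0 0 0 0;31 -25.2 0 0 0 0 0;31 -25.2 0 0 0 0 0;30.5 -25.2 0 0 0 0 0;0 0 0 0 0 0 0;0 0 -30 0 0 0 0;0 0 -35 0 0 0 0;0 0 0 0 0 0 0;0 0 0 0 0 0 0;0 0 0 0 0 0 0")

```text
clock: 7.7
tool_pos: [620.9, -85.6, 101.7]
orientation: [[0.968, 0.252, 0.002], [0.252, -0.968, -0.001], [0.002, 0.001, -1.0]]
force: [0.4, 0.3, -0.4]
width: 0.004
gripper_force: 0.0
```

```bash
python3 - <<'E'
from h import *
a=capture("scene");s=read_state();print(s["tool_pos"],s["force"])
q=cv2.inRange(cv2.cvtColor(a,cv2.COLOR_BGR2HSV),(8,90,60),(30,255,255))
a=a[180:320,180:400]
cv2.imwrite("pics/hov2.png",cv2.resize(a,None,fx=3.6,fy=3.6,interpolation=2))
E
```

```text
[620.87151371 -85.60426846 101.75058021] [-0.34170339  0.12333833 -0.04953409]
```

View pics/hov2.png

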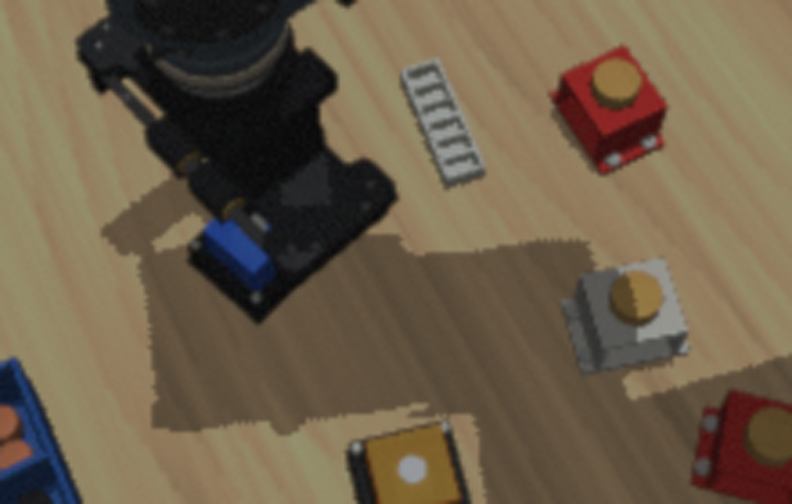

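The bracket is still in place, at about (630,310) in the crop. The tips are over the blue cap, at about (240,240). I'll press down with a target TCP z of about 65.5.

>>> send_rows(steps="0 0 -14 0 0 0 0;0 0 -13 0 0 0 0;0 0 -3 0 0 0 0;0 0 -1 0 0 0 0;0 0 -1 0 0 0 0;0 0 -1 0 0 0 0;0 0 -1 0 0 0 0;0 0 -1 0 0 0 0;0 0 0 0 0 0 0;0 0 0 0 0 0 0")

```text
clock: 9.0
tool_pos: [620.2, -85.5, 65.5]
orientation: [[0.968, 0.252, 0.0], [0.252, -0.968, -0.0], [0.0, 0.0, -1.0]]
force: [-0.1, 0.1, 1.7]
width: 0.002
gripper_force: 1.2
```

```bash
python3 - <<'E'
from h import *
f=[]
for i in range(6):
    capture("scene");s=read_state();f.append(np.r_[s["force"],s["tool_pos"]])
print(np.mean(f,0).round(2))
E
```

```text
[-1.7000e-01  5.0000e-02  2.3300e+00  6.2021e+02 -8.5550e+01  6.5360e+01]
```

At 2.3 N the cap has given about 3 mm. I'll withdraw.

>>> send_rows(steps="0 0 6 0 0 0 0;0 0 25 0 0 0 0;0 0 40 0 0 0 0;0 0 40 0 0 0 0;0 0 40 0 0 0 0;0 0 40 0 0 0 0;0 0 40 0 0 0 0;0 0 20 0 0 0 0;0 0 0 0 0 0 0;0 0 0 0 0 0 0;0 0 0 0 0 0 0;0 0 0 0 0 0 0")

```text
clock: 10.8
tool_pos: [619.6, -85.4, 315.0]
orientation: [[0.968, 0.252, -0.002], [0.252, -0.968, 0.001], [-0.002, -0.001, -1.0]]
force: [0.2, -0.3, 0.3]
width: 0.007
gripper_force: 0.0
```

```bash
python3 - <<'E'
from h import *
s=read_state();print(s["tool_pos"],s["force"],abs(s["qvel"]).max())
cv2.imwrite("pics/end.png",capture("scene"))
E
```

```text
[619.63735485 -85.37532318 314.97022791] [ 0.20794799 -0.25212787  0.26499963] 0.007928665789521571
```

View pics/end.png

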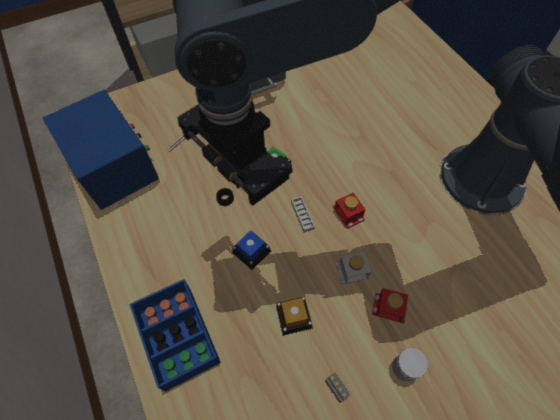

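The hand is up with the TCP at z 315 mm. The blue switch at (251,247) and the bracket at (355,265) haven't moved, and nothing else I can see has been disturbed.

```bash
python3 -c "
from bench import *
print(close_job())"
```

```text
the job is handed in; nothing more can be done
None
```

Job handed in: I pressed the brass earth button about 3–4 mm, then the blue cap about 3 mm, and raised the hand to about 30 cm; nothing looked moved in the final scene view, though the arm partly hid the green switch and screwdriver.

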